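# Lock the brake disc down and hold the gauge probe on its marked spot

## Task

Lock the brake disc on its bench fixture: turn the lock collar clockwise by its upright knob until the collar's arm points at the finger of the index post. Then take the round spring-tipped gauge probe out of the wooden block and hold it upright with its tip inside the small scribed ring on the disc's flat face, pressed down gently so that the spring tip is pushed in about half-way and never hard against its stop. Finish while still holding the probe pressed there, and leave everything else on the bench where it is.

Things in the scene. Friction and masses are not known exactly. Their poses are not given: they have to be found in the camera images.
- fixture: Fixed grey bench fixture carrying a brake disc (steel, 220 mm across, lying flat, friction face 62 mm above the bench, with a raised hat in the middle, 122 mm across and 25 mm higher). Origin on the bench under the disc's centre, z up. The index post stands on its +y side. It does not move when pushed.
- disc: The brake disc, fixed on the fixture, turned differently each time. Origin at the centre of its underside, 40 mm above the bench; its own +x axis points to the marked spot.
- collar_axis (a point): Point on the vertical axis of the lock collar (and of the disc), 96 mm above the bench, at half height of the collar. The collar is a grey aluminium disc, 76 mm across, 18 mm thick, lying on the hat (87 to 105 mm above the bench), captive: it only turns. A steel spindle 28 mm across rises in its middle to 116 mm.
- lock (a joint): Turn of the lock collar, rad, growing clockwise seen from above; 0 to 1.65, with end stops beyond the mark. Locked is 1.30, where the collar's arm points at the index finger. It turns with stiff friction (0.15 N m, about 2.5 N at the knob) and stays where left.
- collar_knob (a point): Middle of the upright round knob on the collar's arm, 18 mm across, on a radius of 66 mm from the collar's axis; knob from 103 to 151 mm above the bench, this point at 131 mm. The arm (18 mm wide, top 103 mm above the bench) runs out under it and ends in a narrow pointer 99 mm from the axis.
- index (a point): Inner end of the index post's finger: the locked mark. The post is a thin steel post just outside the disc's edge, 132 mm from the collar axis, top 104 mm above the bench, its finger points inwards to the axis and ends here, 104 mm from the axis, 100 mm above the bench.
- block: Fixed wooden tool block, 80 x 164 x 75 mm (x, y, z), origin at the centre of its underside. Two through holes 23 mm across, 84 mm apart along its y axis (at +-42 mm), each with one tool standing upright in it; which tool is in which hole varies.
- probe: The gauge probe (same part as probe_grip), origin on its axis at the shoulder under the grip, z along its axis, away from the tip. About 140 g.
- probe_grip (a point): Centre of the probe's round black grip, 30 mm across and 64 mm long; this point is 32 mm above the shoulder on which it rests on the block (so 107 mm above the bench at the start). Above the grip is an 18 mm wide, 8 mm high cap; below it a steel stem 18 mm across and 42 mm long, then the spring tip. The spring tip's end is 92 mm below this point when not pushed in. Lift it at least 65 mm to clear the block.
- probe_tip (a point): End of the probe's spring tip, 8 mm thick rounded pin; it sticks 18 mm out of the stem when free.
- plunger (a joint): How far the spring tip is pushed into the probe, m: 0 free to 0.014 at its stop. It takes 1.0 N to start and 250 N per m more (2.75 N half-way, 4.5 N at the stop).
- spot (a point): Centre of the marked spot: a thin dark ring scribed on the disc's flat face (outside the hat), 16 mm inner and 20 mm outer diameter, 86 mm from the disc's centre, 62 mm above the bench.
- deburrer_mid (a point): Middle of the hand deburrer standing in the other hole of the block: square black handle, 20 mm wide and 95 mm tall above the block; this point 45 mm above the block. To be left alone.
- carton_mid (a point): Centre of a cardboard carton, 75 x 110 x 45 mm. To be left alone.
- tub_mid (a point): Middle of an open white tub, 110 mm across, 85 mm tall. To be left alone.
- spray_mid (a point): Middle of a spray can, 58 mm across, 190 mm tall. To be left alone.
- wrench_grip (a point): Handle of a wrench lying flat. To be left alone.
- driver_grip (a point): Handle of a screwdriver lying flat. To be left alone.
- socket_mid (a point): Centre of a steel socket, 34 mm across, 38 mm tall. To be left alone.
- spacer_mid (a point): Centre of a dark steel wheel spacer, 60 mm across, 16 mm tall. To be left alone.
There are look-alikes about, which are no part of the job. Leave any green look-alike of the probe alone. Of the things that look like the block, the smaller one is meant.

How it is judged:
On the way, in this order (a step that is already met when the one before it is completed fails the run):
1. the collar is turned to the index and at rest, the probe still in the block (value of joint lock between 1.18 and 1.42 rad and velocity of joint lock between -0.05 and 0.05 rad/s and distance of probe_grip from where it was at the start of the episode below 0.03 m), for 0.3 s.
2. the probe is lifted out of the block in the gripper (height (world z) of probe_grip above 0.16 m and contact force between the fingers and probe above 2 N and contact force between probe and block below 0.1 N), for 0.2 s.
At the end, for the whole second after the job is handed in: Collar at 1.18 to 1.42 rad. Probe still, in the gripper, clear of the block, upright within 8 degrees, tip within 8 mm of the ring's centre, pressing the disc with 0.8 to 7 N, spring tip pushed in 3 to 11.5 mm; all held through the last second (value of joint lock between 1.18 and 1.42 rad and contact force between the fingers and probe above 2 N and contact force between probe and block below 0.1 N and horizontal distance between probe_tip and spot below 0.008 m and contact force between probe and disc between 0.8 and 7 N and value of joint plunger between 0.003 and 0.0115 m and angle between probe's own z axis and vertical below 0.14 rad and linear speed of probe below 0.02 m/s); the arm keeps its last pose, push and grip.
It fails at once if the probe is driven hard against the disc (over 15 N) (contact force between probe and disc above 15 N).
It fails at once if something else on the bench is shifted by more than 30 mm (distance of any of deburrer_mid, carton_mid, tub_mid, spray_mid, wrench_grip, driver_grip, socket_mid, spacer_mid from where it was at the start of the episode above 0.03 m).
It also fails if it takes over 61 s, if anything falls off the work surface, if the arm or the gripper's body presses on something with over 40 N, if the wrist force passes 120 N, or if a joint passes its speed limit or range.

## Robot

A 6-joint arm with a two-finger parallel gripper is mounted at the origin on the work surface. World frame = base frame: x ahead of the robot, y to its left, z up, the work surface at z = 0. Lengths are in m, angles in rad, forces in N, time in s.
With the tool pointing down it reaches from about 0.275 to 0.725 m from the base axis. Payload 5.6 kg.
Tool frame: the origin (TCP) lies at the centre of the arm's flange, where the gripper is bolted on; the fingertips stand 173 mm ahead of it and the grasp point (between the pads) lies 155 mm ahead of it; z points along the fingers, y is the line along which they close (so a half turn about z gives the same grasp; the last joint's range is limited). The gripper opens to 85 mm and grips with 20 to 120 N. Pads are 22 mm wide; open, the fingers measure 114 mm over their backs; the gripper's body (76 mm by 85 mm) begins 54 mm behind the grasp point. The pads swing forward as they close: fully open they stand 13 mm farther back than shut.
Start: joints at [1.386, 0.255, 0.108, 0, -1.424, -0.285], TCP at [0.249, 0.49, 0.405] pointing down, gripper open.
Joint ranges: [-2.95, 2.95], [-1.21, 1.97], [-1.09, 1.5], [-2.87, 1.71], [-2.94, -0.07], [-3.05, 3.05]. Speed limits (rad/s): [2.57, 2.57, 3.14, 3.14, 3.14, 3.14].

## Interface

Orientations are given as a unit quaternion [x, y, z, w].
In Python, from station import env, cams, close_job gives the robot as it stands. The module is installed in compiled form; this text tells all that it offers.
- The arm moves only by the tool jog_arm, never from a script. Its argument "targets" is a list of rows, each an object with "claw": the closure, from 0 (fully open) to 1 (shut); "dp": the shift along the tool's x, y, z in cm, a list of three; "yaw": the turn about the tool's z in rad. In form: [{"claw": claw, "dp": [dx, dy, dz], "yaw": yaw}, ...]. A call has 1 to 12 rows; each row shifts and turns the commanded pose from where the row before left it, along the tool's axes as they then stand; what a row does not reach is not made up. A row lasts 1/12 s, in which the tool goes at most 41.7 mm and 7.16 degrees, less where a joint would pass 70% of its speed; a pose out of reach is approached as far as the arm can. A call is refused whole if a number of a shift passes 4.17 or a number of a turn 0.125, either way. A call with a gripper value outside its range is refused whole. The fingers move at their own pace and stop on an object; "force" is the grip in N (left out, the last holds). Time passes only in rows, so rows that do not move let the fingers close. It gives the time, the measured TCP pose, the force, the opening and the grip force at its end, in the units of the state.
- env.observe(): the state, without advancing time (a new reading comes with each control period).
- cams.grab_frame(name): name is "scene" or "top" or "wrist"; returns the picture (384x512x3 uint8, red, green, blue); there is no depth.
- cams.camera_params(name): a dict with "mtx" (3x3 intrinsics, pixels), "R" (3x3) and "t" (3): a world point X has camera coordinates R X + t. Camera axes: x right, y down, z forward; pixel columns grow to the right and rows downward; lengths in m; the calibration is good to about 2 mm. A picture is of the moment at which its call begins: read the wrist's pose just before it. camera_params takes no time and is no camera call; for the wrist camera it gives the pose at the moment of the call.
- close_job(): hands the job in; it is judged then, once.
The state is a dict: "t": time; "qpos": joint angles; "joint_velocities": joint speeds; "joint_efforts": joint torques, N m; "tool_pos": TCP position; "tool_rot": TCP orientation; "force": force on the tool from outside, world axes, zero at the start; "torque": the same for the moment, N m; "opening": opening from 0.0 (shut) to 1.0 (fully open); "finger_force": force on a finger pad.
Only numpy, scipy, OpenCV 4.12 (cv2) and the standard library are available. Lean on these libraries where they do the work, as an engineer would, in place of code of your own. Each camera call takes 0.05 s, during which the arm holds its last target. There are 200 camera calls.

## Working session

There is one attempt and no reset: what is moved stays moved. The work goes in short steps, Python scripts to look and compute and a tool call to move; the robot and the scene stay as the last step left them, time stands still between calls to the robot, and variables do not carry over. Pictures are saved under pics/ and viewed, at most 10 in all, crops included, and the job is handed in when it is done.

Besides the shell and the picture viewer there is one more tool, called after ">>>" as name(argument=value, ...) on one line, values as JSON. jog_arm: Moves the arm, as the interface text tells. Its arguments: {"type":"object","properties":{"targets":{"type":"array"},"force":{"type":"number"}},"required":["targets"]}

```bash
mkdir -p pics; python3 - <<'E'
from station import env,cams
import cv2,numpy as np
s=env.observe();print(s)
for n in ("scene","top"):
    im=cams.grab_frame(n);cv2.imwrite(f"pics/{n}0.png",cv2.resize(im[:,:,::-1],(800,600),interpolation=cv2.INTER_CUBIC))
    cv2.imwrite(f"pics/raw_{n}0.png",im[:,:,::-1])
    p=cams.camera_params(n);print(n,p['mtx'].tolist(),np.round(p['R'],4).tolist(),p['t'])
E
```

```text
{'t': 0.0, 'qpos': array([ 1.38558714e+00,  2.55758788e-01,  1.06988857e-01, -4.71341136e-04,
       -1.42389161e+00, -2.84618980e-01]), 'joint_velocities': array([ 0.00116611, -0.00114364, -0.00155045,  0.00108372,  0.00078886,
       -0.00026995]), 'joint_efforts': array([ 1.53071314e-04, -3.86634099e+01,  2.37934935e+01,  5.36514133e+00,
       -6.13366021e-03,  3.18821103e-07]), 'tool_pos': array([0.24885674, 0.49029418, 0.40378357]), 'tool_rot': array([ 9.72525813e-01, -2.32793084e-01, -1.86475912e-04,  9.43036885e-04]), 'force': array([-1.12307215, -0.336279  ,  0.72076232]), 'torque': array([-0.02188743,  0.01242135,  0.02678156]), 'finger_force': 0.0, 'opening': 1.0008739140367793}
scene [[428.5428457560465, 0.0, 253.90438605180842], [0.0, 428.5428457560465, 194.41664262252996], [0.0, 0.0, 1.0]] [[0.5656, 0.8243, -0.0245], [0.4563, -0.3376, -0.8233], [-0.687, 0.4544, -0.5671]] [-0.27503844 -0.20124485  1.70790579]
top [[433.2363093237635, 0.0, 254.7829120853862], [0.0, 433.2363093237635, 186.39560184957878], [0.0, 0.0, 1.0]] [[0.0229, -0.9997, 0.0088], [-0.9958, -0.0236, -0.0888], [0.089, -0.0067, -0.996]] [-0.04969924  0.58819825  1.31801346]
```

View pics/scene0.png

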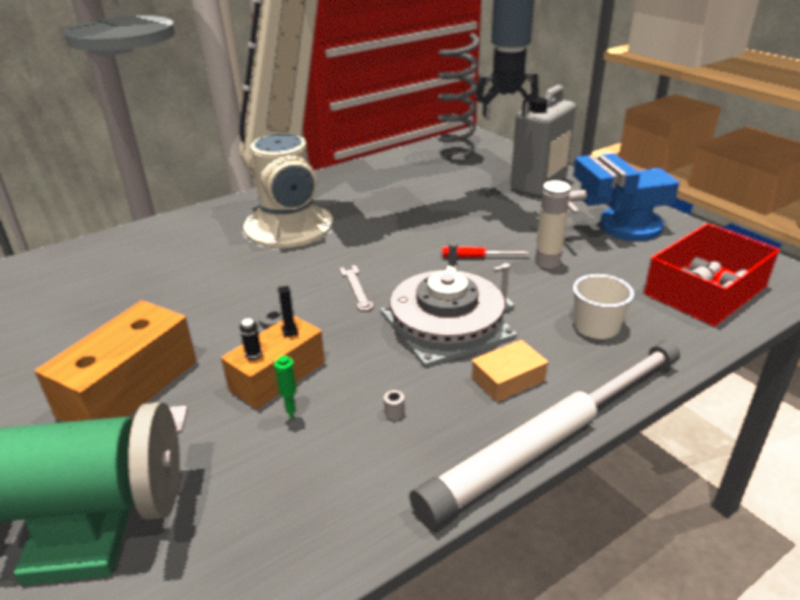

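View pics/top0.png

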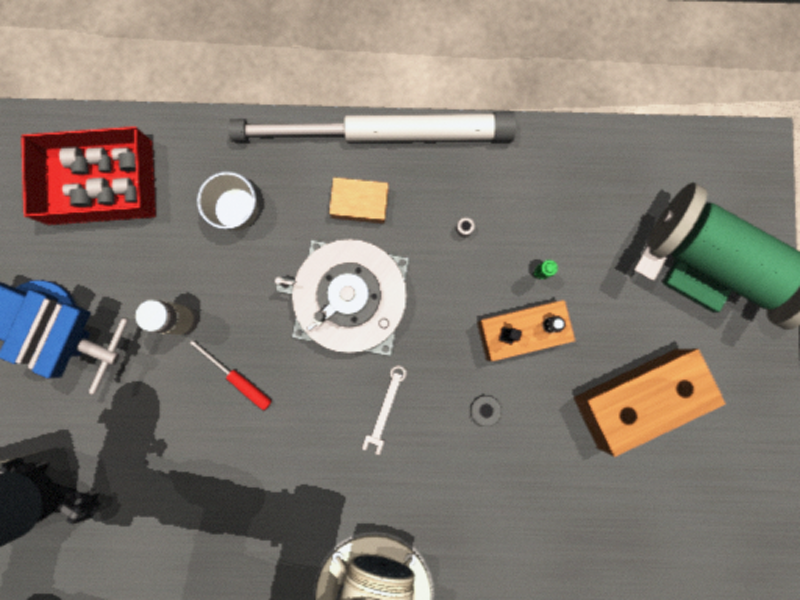

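Candidates (top view, 800x600):
- **Probe:** black grip with a light cap at (555,323) in the small block, which matches the description. Others are the green look-alike at (547,268), to be left, and the square black deburrer at (510,333).
- **Block:** the small one at (527,330). The larger look-alike is at (650,400).
- **Fixture:** disc at (348,293), knob near (315,322), index post near (285,285), ring near (384,323).

I'll check these in a close crop.

```bash
python3 - <<'E'
import cv2,numpy as np
im=cv2.imread("pics/raw_top0.png")
a=im[145:235,170:270]; b=im[180:240,300:375]
a=cv2.resize(a,(480,432),interpolation=cv2.INTER_CUBIC)  #4.8x
b=cv2.resize(b,(300,240),interpolation=cv2.INTER_CUBIC) #4x
c=np.zeros((432,780,3),np.uint8);c[:,:480]=a;c[:240,480:]=b
cv2.imwrite("pics/crop0.png",c)
E
```

```text
(no output)
```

View pics/crop0.png

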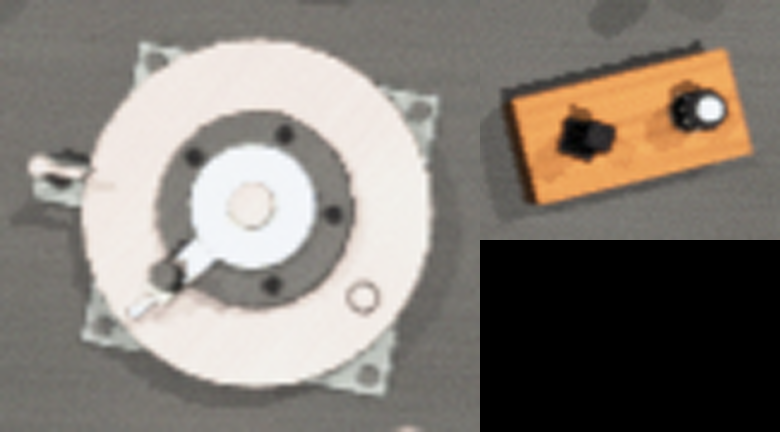

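```bash
cat > h.py <<'E'
import numpy as np
from scipy.spatial.transform import Rotation as R
from station import env,cams
def ray(p,u,v,z):
    d=p['R'].T@np.linalg.solve(p['mtx'],[u,v,1.]); c=-p['R'].T@p['t']
    return (c+d*(z-c[2])/d[2])
def proj(p,X):
    x=p['mtx']@(p['R']@np.asarray(X)+p['t']); return x[:2]/x[2]
def tool(target_grasp_or_tcp,s=None):
    "offset in tool axes, cm, of a world displacement"
    s=s or env.observe(); r=R.from_quat(s['tool_rot'])
    return r.inv().apply(np.asarray(target_grasp_or_tcp)-s['tool_pos'])*100
E
python3 - <<'E'
from h import *
p=cams.camera_params("top")
A=lambda x,y,z:ray(p,170+(x+.5)/4.8-.5,145+(y+.5)/4.8-.5,z)
B=lambda x,y,z:ray(p,300+(x-480+.5)/4-.5,180+(y+.5)/4-.5,z)
c=A(257.5,212,.062);k=A(166,266,.151);print("disc",c,"collar",A(254,206,.105),"spindle",A(251,204,.116))
for n,q in dict(knob=k,knobdark=A(165,276,.140),ptr=A(132,315,.10),ring=A(363,297,.062),post=A(35,165,.104),fin=A(113,186,.10),fin2=A(88,180,.10)).items():
    d=(q-c)[:2];print(n,q,np.hypot(*d),np.arctan2(d[1],d[0]))
print("probe",B(711,108,.147),"deb",B(603,135,.17))
cs=[B(*x,.075) for x in((512,100),(727,48),(752,153),(537,204))];m=np.mean(cs,0);print(m)
d=(cs[0]+cs[3]-cs[1]-cs[2])[:2];d/=np.hypot(*d);print(d,m[:2]-.042*d,m[:2]+.042*d)
E
```

```text
disc [0.57656621 0.05922792 0.062     ] collar [0.57664558 0.05861824 0.105     ] spindle [0.57687785 0.05971369 0.116     ]
knob [0.53635974 0.10580926 0.151     ] 0.06153357905129887 2.282872590956288
knobdark [0.53105572 0.10740388 0.14      ] 0.06627312766090065 2.327751091454025
ptr [0.50890551 0.13101391 0.1       ] 0.09864684068959585 2.326619799522475
ring [ 0.52470753 -0.00838933  0.062     ] 0.08521393917052277 -2.2250540192012007
post [0.5986232  0.19267398 0.104     ] 0.1352566585370822 1.4069896724139819
fin [0.58728334 0.14533231 0.1       ] 0.08676878957608414 1.4469664529348645
fin2 [0.59059944 0.16070677 0.1       ] 0.10244456506496671 1.433380631927747
probe [ 0.52806703 -0.32547783  0.147     ] deb [ 0.50659738 -0.24524022  0.17      ]
[ 0.51669053 -0.28429816  0.075     ]
[-0.25395403  0.96721629] [ 0.5273566  -0.32492125] [ 0.50602446 -0.24367508]
```

>>> jog_arm(targets=[{"claw": 0,"dp": [2,1,0],"yaw": 0},{"claw": 0,"dp": [3,1.5,0],"yaw": 0},{"claw": 0,"dp": [3,1.5,0],"yaw": 0},{"claw": 0,"dp": [3,1.5,0],"yaw": 0},{"claw": 0,"dp": [3,1.5,0],"yaw": 0},{"claw": 0,"dp": [3,1.5,0],"yaw": 0},{"claw": 0,"dp": [3,1.5,0],"yaw": 0},{"claw": 0,"dp": [3,1.5,0],"yaw": 0},{"claw": 0,"dp": [3,1.5,0],"yaw": 0},{"claw": 0,"dp": [3,1.5,0],"yaw": 0},{"claw": 0,"dp": [3,1.5,0],"yaw": 0},{"claw": 0,"dp": [3,1.5,0],"yaw": 0}], force=30)

```text
t: 1.1
tool_pos: [0.4824, 0.1744, 0.4044]
tool_rot: [0.973, -0.233, -0.0, 0.0]
force: [-0.1, 1.0, -0.0]
opening: 1.001
finger_force: 0.0
```

>>> jog_arm(targets=[{"claw": 0,"dp": [3,1.5,0],"yaw": 0},{"claw": 0,"dp": [2,1,0],"yaw": 0},{"claw": 0,"dp": [0,0,0],"yaw": 0.12},{"claw": 0,"dp": [0,0,0],"yaw": 0.12},{"claw": 0,"dp": [0,0,0],"yaw": 0.105},{"claw": 0,"dp": [0,0,0],"yaw": 0},{"claw": 0,"dp": [0,0,0],"yaw": 0},{"claw": 0,"dp": [0,0,0],"yaw": 0}])

```text
t: 1.77
tool_pos: [0.515, 0.1311, 0.4045]
tool_rot: [0.919, -0.395, -0.0, 0.0]
force: [0.0, -0.2, -0.2]
opening: 0.999
finger_force: 0.0
```

```bash
python3 - <<'E'
from h import *
import cv2
s=env.observe();print(s['t'],s['qpos'],s['tool_pos'],s['force'])
print(tool([.5313,.1072,.286],s)); r=R.from_quat(s['tool_rot']).as_matrix();print(r.round(3))
p=cams.camera_params("wrist");im=cams.grab_frame("wrist");cv2.imwrite("pics/w1.png",im[:,:,::-1])
for X in([.5313,.1072,.151],[.5767,.0592,.116],[.5247,-.0084,.062],[.592,.162,.1]):print(proj(p,X))
np.savez("w1",**p)
E
```

```text
1.7667 [ 5.43998716e-01  2.18413612e-01  5.97177590e-02 -1.12298047e-04
 -1.41255667e+00  2.15278641e-01] [0.51499725 0.13108662 0.40447367] [ 0.0237168  -0.18260715 -0.24886037]
[ 2.85729984  0.45680538 11.84697306]
[[ 0.688 -0.725 -0.   ]
 [-0.725 -0.688 -0.   ]
 [-0.     0.    -1.   ]]
[260.54864842 164.79371313]
[260.32980775  81.44165399]
[341.4788342   73.98732789]
[175.19382016 153.99552514]
```

View pics/w1.png

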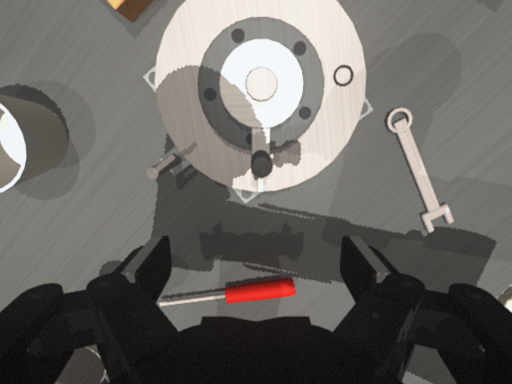

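Knob top at (262,163), spindle (262,83), ring (344,75), and index post (155,170) with its finger reaching inwards. These all agree with the predictions.

```bash
python3 - <<'E'
from h import *
p=dict(np.load("w1.npz"))
c=ray(p,262,83,.116);print(c)
for n,u,v,z in(("knob",262,161,.151),("ring",344,75,.062),("post",155,170,.104),("finmid",176,157,.1),("finend?",196,145,.1),("fin face",196,145,.062),("ptr",261,190,.1)):
    q=ray(p,u,v,z);d=(q-c)[:2];print(n,q,np.hypot(*d),np.arctan2(d[1],d[0]))
E
```

```text
[0.57479877 0.05911665 0.116     ]
knob [0.53256753 0.10421384 0.151     ] 0.06178377069068848 2.3233883330422866
ring [ 0.52209755 -0.00953647  0.062     ] 0.0865486612304537 -2.2254948623332007
post [0.59588572 0.1863401  0.104     ] 0.12895916163264803 1.4065422939321646
finmid [0.58958132 0.1637227  0.1       ] 0.10564539385636178 1.4304095741389427
finend? [0.58298775 0.14153829 0.1       ] 0.08282744910701229 1.4717666074207183
fin face [0.58616522 0.14961663 0.062     ] 0.09121097240627173 1.445854399157571
ptr [0.50677294 0.13075689 0.1       ] 0.09879189314321976 2.3303213409741512
```

>>> jog_arm(targets=[{"claw": 0,"dp": [1.4,0.2,2],"yaw": 0},{"claw": 0,"dp": [1.45,0.25,2.5],"yaw": 0},{"claw": 0,"dp": [0,0,2.5],"yaw": 0},{"claw": 0,"dp": [0,0,2.5],"yaw": 0},{"claw": 0,"dp": [0,0,2.3],"yaw": 0},{"claw": 0,"dp": [0,0,0],"yaw": 0},{"claw": 0,"dp": [0,0,0],"yaw": 0}])

```text
t: 2.4
tool_pos: [0.5312, 0.1071, 0.2863]
tool_rot: [0.918, -0.396, -0.001, 0.001]
force: [-0.2, -0.2, 0.8]
opening: 1.004
finger_force: 0.0
```

>>> jog_arm(targets=[{"claw": 1,"dp": [0,0,0],"yaw": 0},{"claw": 1,"dp": [0,0,0],"yaw": 0},{"claw": 1,"dp": [0,0,0],"yaw": 0},{"claw": 1,"dp": [0,0,0],"yaw": 0},{"claw": 1,"dp": [0,0,0],"yaw": 0},{"claw": 1,"dp": [0,0,0],"yaw": 0},{"claw": 1,"dp": [0,0,0],"yaw": 0},{"claw": 1,"dp": [0,0,0],"yaw": 0},{"claw": 1,"dp": [0,0,0],"yaw": 0},{"claw": 1,"dp": [0,0,0],"yaw": 0}])

```text
t: 3.23
tool_pos: [0.5314, 0.1072, 0.2873]
tool_rot: [0.918, -0.396, 0.0, -0.0]
force: [-2.3, 0.5, 5.4]
opening: 0.204
finger_force: 29.3
```

>>> jog_arm(targets=[{"claw": 1,"dp": [0.01,-0.33,0],"yaw": 0.05},{"claw": 1,"dp": [0.01,-0.33,0],"yaw": 0.05},{"claw": 1,"dp": [0.01,-0.33,0],"yaw": 0.05},{"claw": 1,"dp": [0.01,-0.33,0],"yaw": 0.05},{"claw": 1,"dp": [0.01,-0.33,0],"yaw": 0.05},{"claw": 1,"dp": [0.01,-0.33,0],"yaw": 0.05},{"claw": 1,"dp": [0.01,-0.33,0],"yaw": 0.05},{"claw": 1,"dp": [0.01,-0.33,0],"yaw": 0.05},{"claw": 1,"dp": [0.01,-0.33,0],"yaw": 0.05}])

```text
t: 3.98
tool_pos: [0.5568, 0.1219, 0.2873]
tool_rot: [0.806, -0.592, 0.0, 0.0]
force: [-3.7, -0.6, 6.4]
opening: 0.2
finger_force: 29.6
```

>>> jog_arm(targets=[{"claw": 1,"dp": [0.01,-0.33,0],"yaw": 0.05},{"claw": 1,"dp": [0.01,-0.33,0],"yaw": 0.05},{"claw": 1,"dp": [0.01,-0.33,0],"yaw": 0.05},{"claw": 1,"dp": [0.01,-0.33,0],"yaw": 0.05},{"claw": 1,"dp": [0.01,-0.33,0],"yaw": 0.05},{"claw": 1,"dp": [0.01,-0.33,0],"yaw": 0.05},{"claw": 1,"dp": [0.01,-0.33,0],"yaw": 0.05},{"claw": 1,"dp": [0.01,-0.33,0],"yaw": 0.05},{"claw": 1,"dp": [0.01,-0.33,0],"yaw": 0.05},{"claw": 1,"dp": [0,0,0],"yaw": 0},{"claw": 1,"dp": [0,0,0],"yaw": 0},{"claw": 1,"dp": [0,0,0],"yaw": 0}])

```text
t: 4.98
tool_pos: [0.5862, 0.1238, 0.2873]
tool_rot: [-0.654, 0.756, -0.0, -0.0]
force: [-2.1, -1.8, 4.9]
opening: 0.201
finger_force: 29.5
```

```bash
python3 - <<'E'
from h import *
import cv2
s=env.observe();d=s['tool_pos'][:2]-[.576,.0592];print(np.hypot(*d),np.arctan2(d[1],d[0]),s['force'],s['qpos'])
p=cams.camera_params("wrist");im=cams.grab_frame("wrist");im2=cams.grab_frame("top")
a=cv2.resize(im2[145:235,170:270],(427,384),interpolation=cv2.INTER_CUBIC)
cv2.imwrite("pics/w2.png",cv2.resize(np.hstack([im[:,:,::-1],a[:,:,::-1]]),(800,327)))
print(proj(p,[.5767,.0592,.116]))
E
```

```text
0.06541424796979621 1.4136883181172832 [-2.14158122 -1.82508903  4.88405783] [ 4.68970318e-01  4.09291212e-01  2.56394073e-02  6.74034928e-04
 -1.18725408e+00 -6.13806572e-01]
[254.95325909 118.22294069]
```

View pics/w2.png

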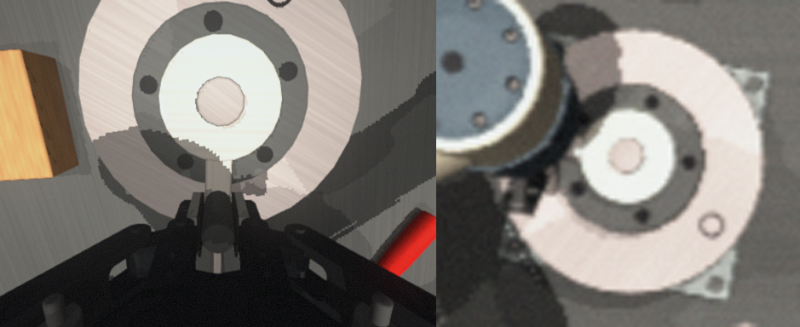

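>>> jog_arm(targets=[{"claw": 0.6,"dp": [0,0,0],"yaw": 0},{"claw": 0.5,"dp": [0,0,0],"yaw": 0},{"claw": 0.3,"dp": [0,0,0],"yaw": 0},{"claw": 0.0,"dp": [0,0,0],"yaw": 0},{"claw": 0,"dp": [0,0,0],"yaw": 0},{"claw": 0,"dp": [0,0,-2],"yaw": 0},{"claw": 0,"dp": [0,0,-3],"yaw": 0},{"claw": 0,"dp": [0,0,-3],"yaw": 0},{"claw": 0,"dp": [0,0,-3],"yaw": 0},{"claw": 0,"dp": [0,0,0],"yaw": -0.12},{"claw": 0,"dp": [0,0,0],"yaw": -0.12},{"claw": 0,"dp": [0,0,0],"yaw": -0.12}])

```text
t: 6.08
tool_pos: [0.5862, 0.1243, 0.3972]
tool_rot: [0.781, -0.624, 0.0, -0.001]
force: [-0.0, -0.0, -0.7]
opening: 0.999
finger_force: 0.0
```

>>> jog_arm(targets=[{"claw": 0,"dp": [0,0,0],"yaw": -0.04},{"claw": 0,"dp": [0,0,0],"yaw": 0}])

```text
t: 6.25
tool_pos: [0.5862, 0.1242, 0.3966]
tool_rot: [0.792, -0.61, -0.0, 0.0]
force: [-0.5, -0.2, 0.1]
opening: 1.003
finger_force: 0.0
```

```bash
python3 - <<'E'
from h import *
import cv2
s=env.observe();print(s['qpos'],s['tool_pos'],s['opening'],tool([.5277,-.325,.262],s))
im=cams.grab_frame("top")
a=cv2.resize(im[145:235,170:270],(640,576),interpolation=cv2.INTER_CUBIC)
cv2.imwrite("pics/t3.png",a[:,:,::-1])
E
```

```text
[ 4.69417207e-01  3.56045600e-01  2.28528895e-01 -9.23988265e-05
 -1.44340615e+00 -2.11951794e-01] [0.58622692 0.12424623 0.39655857] 1.0026155168154967 [41.9546144  17.09653301 13.45565931]
```

>>> jog_arm(targets=[{"claw": 0,"dp": [2,1,0],"yaw": 0},{"claw": 0,"dp": [3,1.3,0],"yaw": 0},{"claw": 0,"dp": [3,1.3,0],"yaw": 0},{"claw": 0,"dp": [3,1.3,0],"yaw": 0},{"claw": 0,"dp": [3,1.3,0],"yaw": 0},{"claw": 0,"dp": [3,1.3,0],"yaw": 0},{"claw": 0,"dp": [3,1.3,0],"yaw": 0},{"claw": 0,"dp": [3,1.3,0],"yaw": 0},{"claw": 0,"dp": [3,1.3,0],"yaw": 0},{"claw": 0,"dp": [3,1.3,0],"yaw": 0},{"claw": 0,"dp": [3,1.3,0],"yaw": 0},{"claw": 0,"dp": [3,1.3,0],"yaw": 0}])

```text
t: 7.3
tool_pos: [0.5264, -0.2547, 0.3967]
tool_rot: [0.791, -0.612, 0.0, -0.0]
force: [1.2, 0.1, -0.1]
opening: 0.999
finger_force: 0.0
```

>>> jog_arm(targets=[{"claw": 0,"dp": [2.5,1.2,0],"yaw": 0},{"claw": 0,"dp": [1,0.5,0],"yaw": 0},{"claw": 0,"dp": [0,0,0],"yaw": 0},{"claw": 0,"dp": [0,0,0],"yaw": 0}])

```text
t: 7.63
tool_pos: [0.5192, -0.2915, 0.3964]
tool_rot: [0.791, -0.612, -0.0, -0.0]
force: [-0.3, 0.5, -0.3]
opening: 0.996
finger_force: 0.0
```

```bash
python3 - <<'E'
from h import *
import cv2
s=env.observe();print(s['qpos'],s['tool_pos'],tool([.5277,-.325,.262],s))
p=cams.camera_params("wrist");np.savez("w3",**p);im=cams.grab_frame("wrist");t=cams.grab_frame("top")
a=cv2.resize(t[145:235,170:270],(427,384),interpolation=cv2.INTER_CUBIC)
c=np.hstack([im,a])[:,:,::-1];cv2.imwrite("pics/w3.png",cv2.resize(c,(800,327)))
print(proj(p,[.5277,-.325,.147]))
E
```

```text
[-2.49382710e-01  3.48489293e-01  2.17180711e-01 -3.25944969e-04
 -1.43989575e+00  5.03167243e-01] [ 0.51919215 -0.2914961   0.3963733 ] [ 3.46312848  0.01478914 13.43567349]
[254.96186103 158.12113604]
```

View pics/w3.png

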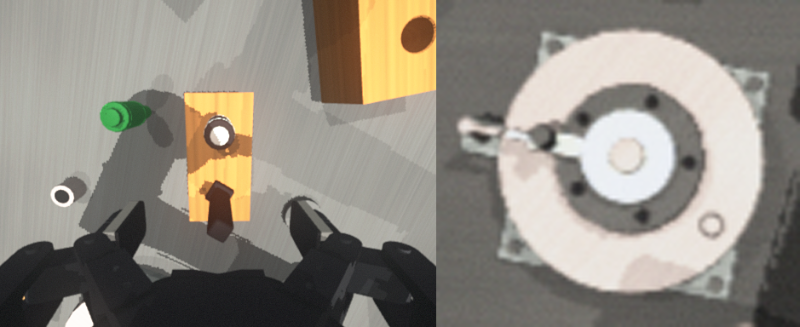

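The collar is locked: its arm lines up with the index finger. The probe cap is at about (258,158) in the full wrist image, within 3 px of the prediction, and nothing is in the fingers' way.

>>> jog_arm(targets=[{"claw": 0,"dp": [1.7,0,0],"yaw": 0},{"claw": 0,"dp": [1.75,0,0],"yaw": 0},{"claw": 0,"dp": [0,0,2],"yaw": 0},{"claw": 0,"dp": [0,0,2.5],"yaw": 0},{"claw": 0,"dp": [0,0,2.5],"yaw": 0},{"claw": 0,"dp": [0,0,2.5],"yaw": 0},{"claw": 0,"dp": [0,0,2.4],"yaw": 0},{"claw": 0,"dp": [0,0,1.5],"yaw": 0},{"claw": 0,"dp": [0,0,0],"yaw": 0},{"claw": 1,"dp": [0,0,0],"yaw": 0},{"claw": 1,"dp": [0,0,0],"yaw": 0},{"claw": 1,"dp": [0,0,0],"yaw": 0}], force=40)

```text
t: 8.73
tool_pos: [0.5287, -0.3245, 0.2646]
tool_rot: [0.792, -0.611, 0.002, -0.0]
force: [0.0, 0.6, 0.4]
opening: 0.605
finger_force: 0.0
```

>>> jog_arm(targets=[{"claw": 1,"dp": [0,0,0],"yaw": 0},{"claw": 1,"dp": [0,0,0],"yaw": 0},{"claw": 1,"dp": [0,0,0],"yaw": 0},{"claw": 1,"dp": [0,0,0],"yaw": 0},{"claw": 1,"dp": [0,0,0],"yaw": 0},{"claw": 1,"dp": [0,0,0],"yaw": 0}])

```text
t: 9.23
tool_pos: [0.5282, -0.3248, 0.2641]
tool_rot: [0.792, -0.611, 0.001, -0.0]
force: [-1.7, 1.2, 5.1]
opening: 0.342
finger_force: 39.4
```

>>> jog_arm(targets=[{"claw": 1,"dp": [0,0,-0.5],"yaw": 0},{"claw": 1,"dp": [0,0,-1.5],"yaw": 0},{"claw": 1,"dp": [0,0,-2],"yaw": 0},{"claw": 1,"dp": [0,0,-2],"yaw": 0},{"claw": 1,"dp": [0,0,-2],"yaw": 0},{"claw": 1,"dp": [0,0,-2],"yaw": 0},{"claw": 1,"dp": [0,0,-2],"yaw": 0},{"claw": 1,"dp": [0,0,-1.5],"yaw": 0},{"claw": 1,"dp": [0,0,-0.5],"yaw": 0},{"claw": 1,"dp": [0,0,0],"yaw": 0},{"claw": 1,"dp": [0,0,0],"yaw": 0},{"claw": 1,"dp": [0,0,0],"yaw": 0}])

```text
t: 10.23
tool_pos: [0.5279, -0.3245, 0.4009]
tool_rot: [0.792, -0.611, -0.001, 0.0]
force: [0.6, 1.0, -2.3]
opening: 0.339
finger_force: 39.6
```

```bash
python3 - <<'E'
from h import *
s=env.observe();print(s['tool_pos'],s['qpos'],s['force'],s['opening'],tool([.5235,-.009,.355],s))
E
```

```text
[ 0.52787175 -0.32449246  0.40090041] [-2.99578228e-01  3.97845205e-01  3.01601824e-01 -7.67026691e-04
 -1.47744542e+00  5.55569937e-01] [ 0.59216802  0.9608715  -2.34327928] 0.33932326728833745 [-30.62234878  -7.57275583   4.64108181]
```

>>> jog_arm(targets=[{"claw": 1,"dp": [-1.3,-0.3,0],"yaw": 0},{"claw": 1,"dp": [-2.6,-0.7,0],"yaw": 0},{"claw": 1,"dp": [-2.6,-0.7,0],"yaw": 0},{"claw": 1,"dp": [-2.6,-0.7,0],"yaw": 0},{"claw": 1,"dp": [-2.6,-0.7,0],"yaw": 0},{"claw": 1,"dp": [-2.6,-0.7,0],"yaw": 0},{"claw": 1,"dp": [-2.6,-0.7,0],"yaw": 0},{"claw": 1,"dp": [-2.6,-0.6,0],"yaw": 0},{"claw": 1,"dp": [-2.6,-0.6,0],"yaw": 0},{"claw": 1,"dp": [-2.6,-0.6,0],"yaw": 0},{"claw": 1,"dp": [-2.6,-0.6,0],"yaw": 0},{"claw": 1,"dp": [-2.0,-0.4,0],"yaw": 0}])

```text
t: 11.23
tool_pos: [0.5238, -0.0206, 0.4017]
tool_rot: [0.792, -0.611, -0.001, 0.0]
force: [0.3, -0.3, -1.8]
opening: 0.341
finger_force: 39.6
```

>>> jog_arm(targets=[{"claw": 1,"dp": [-1,-0.2,0],"yaw": 0},{"claw": 1,"dp": [-0.3,0,0],"yaw": 0},{"claw": 1,"dp": [0,0,1],"yaw": 0},{"claw": 1,"dp": [0,0,2],"yaw": 0},{"claw": 1,"dp": [0,0,2],"yaw": 0},{"claw": 1,"dp": [0,0,1],"yaw": 0},{"claw": 1,"dp": [0,0,0],"yaw": 0},{"claw": 1,"dp": [0,0,0],"yaw": 0},{"claw": 1,"dp": [0,0,0],"yaw": 0}])

```text
t: 11.98
tool_pos: [0.5235, -0.0101, 0.3437]
tool_rot: [0.791, -0.611, 0.001, -0.0]
force: [0.1, -0.0, -1.0]
opening: 0.343
finger_force: 39.7
```

```bash
python3 - <<'E'
from h import *
import cv2
s=env.observe();print(s['tool_pos'],s['force'],s['opening'],tool([.5235,-.009,.317],s))
p=cams.camera_params("wrist");np.savez("w4",**p);im=cams.grab_frame("wrist");t=cams.grab_frame("scene")
ps=cams.camera_params("scene");x=proj(ps,[.5235,-.009,.062]).round();print(x)
x0,y0=int(x[0])-50,int(x[1])-60
a=cv2.resize(t[y0:y0+90,x0:x0+68],(290,384),interpolation=cv2.INTER_CUBIC);print(x0,y0)
c=np.hstack([im[:,:],a])[:,:,::-1];cv2.imwrite("pics/w4.png",c[:,:800])
P=s['tool_pos']
print("tip",proj(p,[P[0],P[1],P[2]-.249]),"spot",proj(p,[.5235,-.009,.062]), "tip scene",proj(ps,[P[0],P[1],P[2]-.249]))
E
```

```text
[ 0.52349916 -0.01011372  0.34369744] [ 0.07941772 -0.0012575  -0.97689512] 0.3425619236469232 [-0.10962961 -0.02389439  2.66970875]
[258. 191.]
208 131
tip [255.27294987 201.23370942] spot [255.00938122 192.11258948] tip scene [257.34778002 182.15948814]
```

View pics/w4.png

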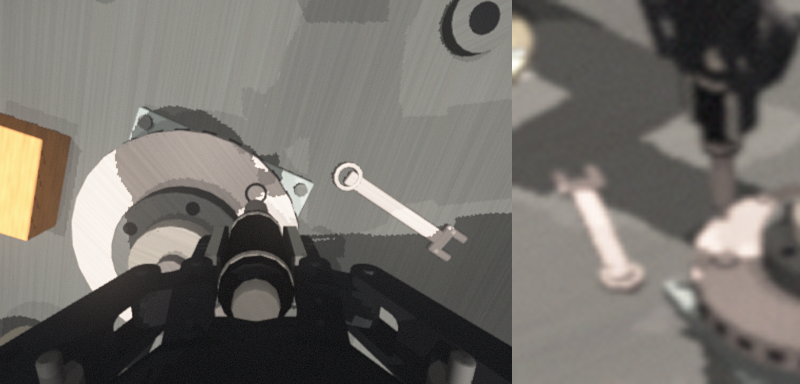

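The ring is at (256,192) and the tip at about (257,202). Both match the projection and the probe is upright. I'll descend.

>>> jog_arm(targets=[{"claw": 1,"dp": [-0.1,0,0.5],"yaw": 0},{"claw": 1,"dp": [0,0,0.8],"yaw": 0},{"claw": 1,"dp": [0,0,0.7],"yaw": 0},{"claw": 1,"dp": [0,0,0.4],"yaw": 0},{"claw": 1,"dp": [0,0,0],"yaw": 0},{"claw": 1,"dp": [0,0,0],"yaw": 0},{"claw": 1,"dp": [0,0,0],"yaw": 0}])

```text
t: 12.67
tool_pos: [0.523, -0.0087, 0.3188]
tool_rot: [0.792, -0.611, 0.0, -0.0]
force: [0.2, -0.0, -1.3]
opening: 0.341
finger_force: 39.7
```

```bash
python3 - <<'E'
from h import *
import cv2
s=env.observe();print(s['tool_pos'],s['force'])
p=cams.camera_params("wrist");im=cams.grab_frame("wrist")
cv2.imwrite("pics/w5.png",cv2.resize(im[150:270,190:330],(700,600),interpolation=cv2.INTER_CUBIC)[:,:,::-1])
P=s['tool_pos']
for X in([P[0],P[1],P[2]-.249],[.5235,-.009,.062]):print((proj(p,X)-[190,150])*5)
f=[]
for i in range(8):cams.grab_frame("top");f.append(env.observe()['force'])
print(np.mean(f,0),np.std(f,0))
E
```

```text
[ 0.52295218 -0.00869559  0.31883826] [ 0.1539538  -0.02837005 -1.28026729]
[324.38270261 255.27826308]
[321.72714573 239.25173907]
[-0.24398737 -0.38209263 -1.11949976] [0.44788496 0.34196901 0.51033755]
```

View pics/w5.png

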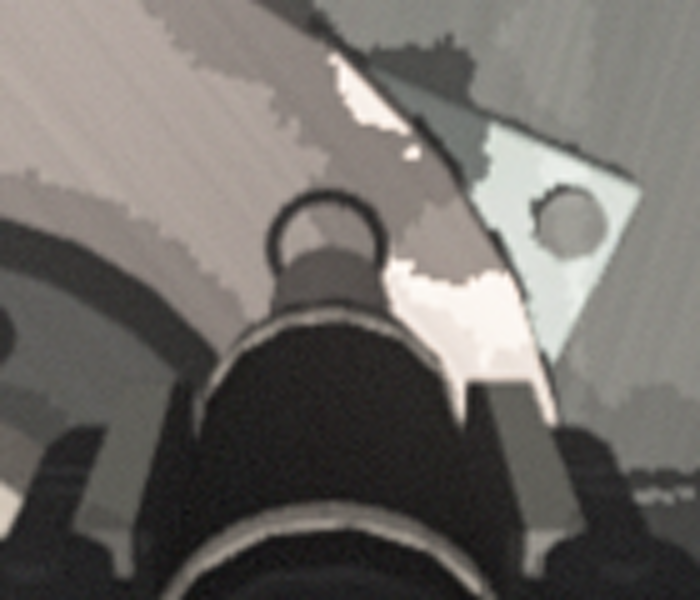

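The ring is centred at crop (327,240) with the stem at (330,·) directly in line, so the lateral position is good. I'll press in small steps.

>>> jog_arm(targets=[{"claw": 1,"dp": [0,0,0.3],"yaw": 0},{"claw": 1,"dp": [0,0,0.3],"yaw": 0},{"claw": 1,"dp": [0,0,0.2],"yaw": 0},{"claw": 1,"dp": [0,0,0.2],"yaw": 0},{"claw": 1,"dp": [0,0,0.1],"yaw": 0},{"claw": 1,"dp": [0,0,0],"yaw": 0},{"claw": 1,"dp": [0,0,0],"yaw": 0},{"claw": 1,"dp": [0,0,0],"yaw": 0},{"claw": 1,"dp": [0,0,0],"yaw": 0}])

```text
t: 13.87
tool_pos: [0.5228, -0.0087, 0.3078]
tool_rot: [0.792, -0.611, 0.0, 0.0]
force: [-0.6, -0.8, 0.3]
opening: 0.339
finger_force: 39.7
```

```bash
cat > f.py <<'E'
from h import *
f=[]
for i in range(12):cams.grab_frame("top");f.append(env.observe()['force'])
print(np.mean(f,0),np.std(f,0),env.observe()['tool_pos'])
E
python3 f.py
```

```text
[-0.98350163  0.01575352  0.48588815] [0.43119825 0.42409355 0.52868961] [ 0.52279137 -0.00870556  0.30765225]
```

>>> jog_arm(targets=[{"claw": 1,"dp": [0,0,0.1],"yaw": 0},{"claw": 1,"dp": [0,0,0.1],"yaw": 0},{"claw": 1,"dp": [0,0,0.1],"yaw": 0},{"claw": 1,"dp": [0,0,0.1],"yaw": 0},{"claw": 1,"dp": [0,0,0],"yaw": 0},{"claw": 1,"dp": [0,0,0],"yaw": 0},{"claw": 1,"dp": [0,0,0],"yaw": 0},{"claw": 1,"dp": [0,0,0],"yaw": 0}])

```text
t: 15.13
tool_pos: [0.5229, -0.0087, 0.3038]
tool_rot: [0.792, -0.611, 0.0, -0.0]
force: [-0.9, 0.1, 2.2]
opening: 0.336
finger_force: 39.7
```

```bash
python3 f.py; python3 - <<'E'
from h import *
import cv2
s=env.observe();p=cams.camera_params("wrist");im=cams.grab_frame("wrist")
cv2.imwrite("pics/w6.png",cv2.resize(im[150:270,190:330],(700,600),interpolation=cv2.INTER_CUBIC)[:,:,::-1])
P=s['tool_pos'];print(s['t'],s['opening'],(proj(p,[.5235,-.009,.062])-[190,150])*5,(proj(p,[P[0],P[1],.062])-[190,150])*5)
E
```

```text
[-0.64683077  0.04662383  1.34949508] [0.39598601 0.4755187  0.59245135] [ 0.52285344 -0.00869929  0.30370255]
15.7333 0.33783884231002975 [320.62671884 265.60546387] [324.13597099 268.38152737]
```

View pics/w6.png

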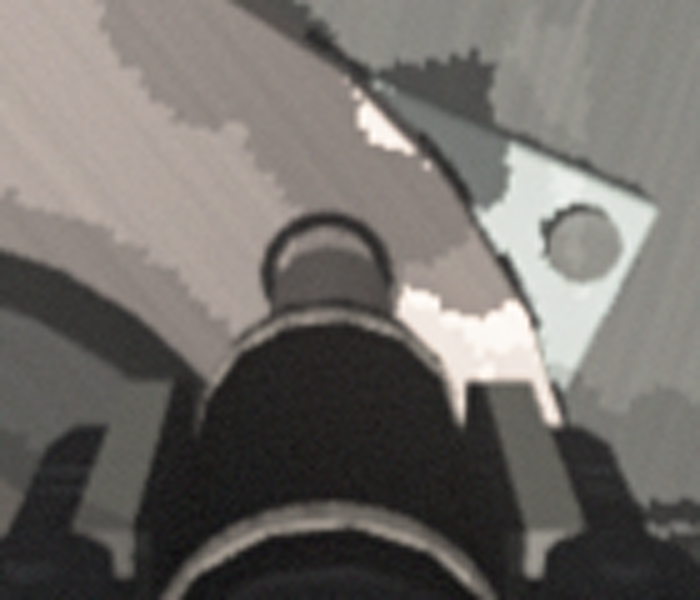

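Ring centre is at crop (328,274) and the probe axis at (324,268), about 1 mm off. The push is roughly 2.5 N, near half-way. Handing in.

```bash
python3 -c "
from station import close_job
print(close_job())"
```

```text
the job is handed in; nothing more can be done
None
```

The job is handed in, with no verdict returned: the collar is locked at the index, and the probe is held upright about 1 mm from the ring's centre at roughly 2.5 N, spring tip about half-way in by my estimate.

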